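# Put the new string spool on the tea counter's dispenser

### The arm

A 6-joint arm with a two-finger parallel gripper is mounted at the origin on the work surface. World frame = base frame: x ahead of the robot, y to its left, z up, the work surface at z = 0. Lengths are in m, angles in rad, forces in N, time in s.
With the tool pointing down it reaches from about 0.35 to 0.725 m from the base axis. Payload 4.3 kg.
Tool frame: the origin (TCP) lies midway between the tips of the shut fingers; the grasp point (between the pads) lies 19 mm behind it; x points along the fingers, y is the direction in which the jaws open and shut, and the axes are right-handed (so a half turn about x gives the same grasp; the last joint's range is limited). The gripper opens to 85 mm and grips with 20 to 120 N. Pads are 22 mm wide; open, the fingers measure 114 mm over their backs; the gripper's body (76 mm by 85 mm) begins 54 mm behind the grasp point. The pads swing forward as they close: fully open they stand 13 mm farther back than shut.
Start: joints at [1.136, 0.377, 0.081, 1.274, 0, 1.46], TCP at [0.184, 0.545, 0.231] pointing down, gripper open.
Joint ranges: [-2.72, 2.72], [-0.84, 1.66], [-1.02, 1.22], [-1.77, 2.12], [-1.37, 1.28], [-3.14, 3.14]. Speed limits (rad/s): [2.57, 2.57, 3.14, 3.14, 3.14, 3.14].

### API

Orientations are given as a unit quaternion [w, x, y, z].
In Python, from rig import bot, eyes gives the robot as it stands. The module is installed in compiled form; this text tells all that it offers.
- The arm moves only by the tool play_rows, never from a script. Its argument "motion" is text: rows parted by semicolons, each of 7 numbers parted by spaces: the shift along the tool's x, y, z in mm, then the turn, a rotation vector about the tool's x, y, z in degrees, then the opening, from 0 (shut) to 1 (fully open). In form: dx dy dz rx ry rz grip; .... A call has 1 to 20 rows; each row is the pose to reach, as a shift and turn from the pose commanded when the call began, along the tool's axes at that moment; what a row does not reach only later rows make up. A row lasts 1/10 s, in which the tool goes at most 50 mm and 8.59 degrees, less where a joint would pass 70% of its speed; a pose out of reach is approached as far as the arm can. A call with a gripper value outside its range is refused whole. The fingers move at their own pace and stop on an object; "squeeze" is the grip in N (left out, the last holds). Time passes only in rows, so rows that repeat a pose let the fingers close. It gives the time, the measured TCP pose, the force and the opening at its end, in the units of the state.
- bot.get_state(): the state, without advancing time (a new reading comes with each control period).
- eyes.read_camera(name): name is "scene" or "top" or "wrist"; returns the picture (480x640x3 uint8, red, green, blue); there is no depth.
- eyes.calibration(name): a dict with "vfov" (degrees; the focal length in pixels is half the picture's height over the tangent of half this angle, whatever the lens; pixels are square), "cx", "cy" (the principal point, pixels), "k1" (the pictures are not rectified: a ray, as slopes to the right and down, at radius r is drawn at 1 + k1 r^2 times it, then the intrinsics apply), "rvec" (rotation vector, rad) and "tvec" (3), from world to camera coordinates, as OpenCV has them. Camera axes: x right, y down, z forward; pixel columns grow to the right and rows downward; lengths in m; the calibration is good to about 2 mm. A picture is of the moment at which its call begins: read the wrist's pose just before it. calibration takes no time and is no camera call; for the wrist camera it gives the pose at the moment of the call.
- bot.hand_in(): hands the job in, once; it reports no verdict.
The state is a dict: "time_s": time; "qpos": joint angles; "qvel": joint speeds; "tau": joint torques, N m; "position": TCP position; "ee_rot": TCP orientation; "force": force on the tool from outside, world axes, zero at the start; "moment": the same for the moment, N m; "grip_width": finger opening in m.
Only numpy, scipy, OpenCV 4.12 (cv2) and the standard library are available. Lean on these libraries where they do the work, as an engineer would, in place of code of your own. Each camera call takes 0.05 s, during which the arm holds its last target. There are 200 camera calls.

### The job

Pull the spindle out from under the raised dark steel ledge, lay it down on the open counter and let go of it, then take it up again at the handle end so that its shaft is free. Thread the shaft through the bore of the string spool that lies on the counter, lift and carry the spool on the spindle rather than in the gripper, and hang it in the dispenser stand, the shaft lying in both notches and the spool hanging between the two posts. Leave the other things on the counter where they stand.

Things in the scene. Friction and masses are not known exactly. Their poses are not given: they have to be found in the camera images.
- spindle: Loose spindle, 200 mm, 80 g: square dark wood handle 36x36x60 mm and, from the middle of its end, a round brass shaft 14 mm thick, 140 mm long. Origin under the handle's face where the shaft begins; axis 18 mm up; handle to +y, shaft to -y. Lies level on its handle, shaft floating. At the start handle and 35-45 mm of shaft are under the ledge, the rest sticks out.
- spindle_handle (a point): Point on the spindle's axis inside the handle, 35 mm behind the face where the shaft begins (25 mm from the handle's free end); axes as spindle.
- spindle_mid (a point): Middle of the shaft, on its axis, 70 mm from the handle's face and 70 mm from the tip; axes as spindle (+y to the handle).
- spindle_tip (a point): Tip end of the shaft, on its axis; axes as spindle.
- spool: Loose string spool, 130 g, 70 mm wide: two brown wooden octagonal end plates (84 mm across flats, 8 mm thick), wound brown core of 62 mm between. Lies on a flat, does not roll by itself. Level bore along y, 32 mm wide right through, axis 42 mm up; the spindle's handle does not fit in. Origin at the middle of its underside, z up.
- spool_center (a point): Middle of the spool on the bore's axis, 35 mm inside each end; axes as spool (y along the bore). When hung on the spindle it lies about 9 mm below the shaft's axis.
- stand: Fixed stand: dark base 85 (x) by 165 (y) by 10 mm; two aluminium posts 10 mm thick, centred at y = +-55 mm (100 mm free between). Each has a V notch open upward: 16 mm wide at its flat floor 68 mm above the counter, 44 mm at its mouth 97 mm up. Origin under the base's middle, y from post to post. The handle may be on either side.
- stand_mid (a point): Point midway between the two notches, 75 mm above the counter: where the middle of the shaft belongs (then the handle's face is 10 mm outside one post and the tip 10 mm outside the other); axes as stand.
- ledge: Fixed raised dark steel step on the robot's left, 240 (x) by 170 (y) mm, deck 52 to 60 mm above the counter, walls at sides and back, open at the front; saucers stacked on it reach 92 mm. Origin on the counter below the middle of the open front edge; x along that edge, +y into the ledge.
- glass_a: Bystander: tea glass fixed on its saucer, 104 mm saucer, 98 mm high; origin under its centre.
- glass_b: Bystander: a second tea glass on its saucer, same size.
- jar: Bystander: glass jar with a steel cap, 72 mm across, 100 mm high; origin under its centre.
- bowl: Bystander: white bowl, 100 mm across, 45 mm high; origin under its centre.
- tape: Bystander: cardboard tape ring lying flat beside the stand, 100 mm across, 40 mm high; origin under its centre.
- teaspoon: Bystander: spoon lying flat, 140 mm long.
- tin: Bystander: dark tea tin, 70 x 100 x 120 mm high; origin under its centre.
Not all that is in view belongs to the job. Leave any turquoise or yellow look-alike of the stand alone.

How it is judged:
By the outcome, as a careful person would: the job done as asked, in the order asked, and still so for the second after the job is handed in, with the robot touching nothing.
It also fails if it takes over 67 s, if anything falls off the work surface, if the arm or the gripper's body presses on something with over 40 N, if the wrist force passes 120 N, or if a joint passes its speed limit or range.

## Working session

There is one attempt and no reset: what is moved stays moved. The work goes in short steps, Python scripts to look and compute and a tool call to move; the robot and the scene stay as the last step left them, time stands still between calls to the robot, and variables do not carry over. Pictures are saved under pics/ and viewed, about 8 in all and at most 12, crops included, and the job is handed in when it is done.

Besides the shell and the picture viewer there is one more tool, called after ">>>" as name(argument=value, ...) on one line, values as JSON. play_rows: Moves the arm, as the interface text tells. Its arguments: {"type":"object","properties":{"motion":{"type":"string"},"squeeze":{"type":"number"}},"required":["motion"]}

```bash
mkdir -p pics; cat > h.py <<'E'
import numpy as np, cv2
from rig import bot, eyes
def K(c):
    f=240/np.tan(np.radians(c['vfov'])/2); return f
def ray(c,u,v):
    f=K(c); p=np.array([[(u-c['cx'])/f,(v-c['cy'])/f]])
    q=cv2.undistortPoints(np.array([[[u,v]]],float),np.array([[f,0,c['cx']],[0,f,c['cy']],[0,0,1]]),np.array([c['k1'],0,0,0.]))[0,0]
    R=cv2.Rodrigues(np.array(c['rvec'],float))[0]; t=np.array(c['tvec'],float)
    return -R.T@t, R.T@np.array([q[0],q[1],1])
def at(c,u,v,z):
    o,d=ray(c,u,v); return o+d*(z-o[2])/d[2]
def proj(c,P):
    f=K(c); return cv2.projectPoints(np.array(P,float).reshape(-1,3),np.array(c['rvec'],float),np.array(c['tvec'],float),np.array([[f,0,c['cx']],[0,f,c['cy']],[0,0,1]]),np.array([c['k1'],0,0,0.]))[0][:,0]
def snap(n,fn):
    c=eyes.calibration(n); im=eyes.read_camera(n)[:,:,::-1].copy(); cv2.imwrite('pics/'+fn+'.png',im); return c,im
def tool():
    s=bot.get_state(); w,x,y,z=s['ee_rot']
    from scipy.spatial.transform import Rotation as Ro
    return np.array(s['position']), Ro.from_quat([x,y,z,w]).as_matrix(), s
E
python3 - <<'E'
from h import *
for n in('top','scene','wrist'):
    c,im=snap(n,n+'0'); print(n,c)
p,R,s=tool();print(p,R,s['time_s'])
E
```

```text
top {'vfov': 46.80948006751018, 'cx': 318.76918737221513, 'cy': 246.54452546721558, 'k1': -0.06598305250269912, 'rvec': array([ 2.11740109, -2.16268819,  0.14939972]), 'tvec': array([-0.01335034,  0.54262241,  1.20731717])}
scene {'vfov': 52.41805079533998, 'cx': 315.2540265145401, 'cy': 235.867339084598, 'k1': 0.046865714275471884, 'rvec': array([ 2.19967679,  1.14413833, -0.40647768]), 'tvec': array([-0.29267636, -0.30104529,  1.49405799])}
wrist {'vfov': 66.0991239077203, 'cx': 323.86402358998134, 'cy': 233.94126786990932, 'k1': 0.006599272228124029, 'rvec': array([-2.36891276, -1.70166985, -0.22386694]), 'tvec': array([-0.57408451, -0.03351924,  0.37923327])}
[0.1832726  0.54448603 0.23059596] [[-6.47779186e-04  3.19116665e-01  9.47715218e-01]
 [-1.40167161e-03  9.47714196e-01 -3.19117279e-01]
 [-9.99998808e-01 -1.53510305e-03 -1.66612759e-04]] 0.15
```

View pics/top0.png

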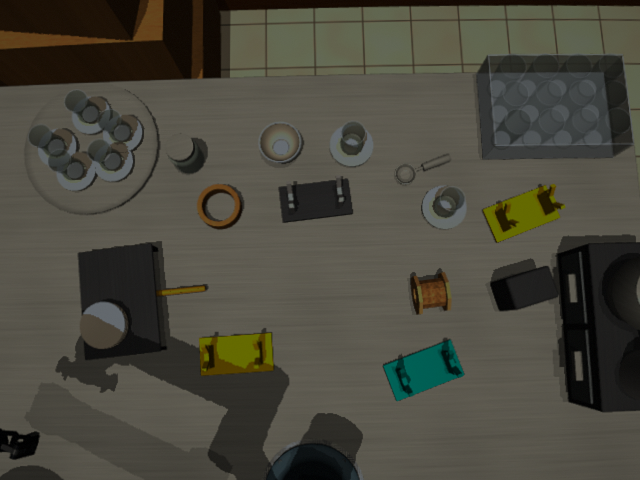

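View pics/scene0.png

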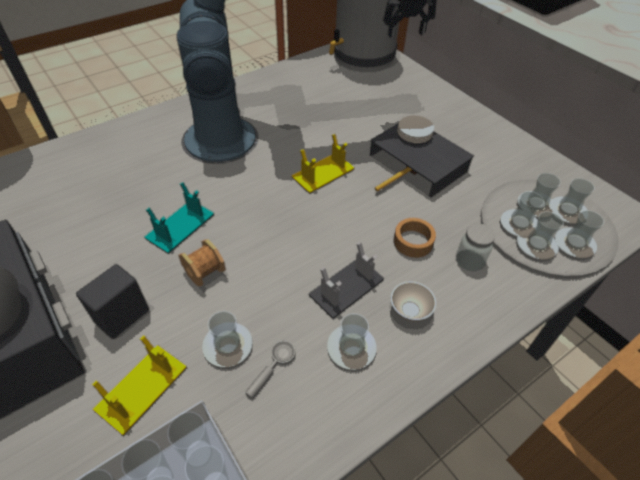

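Top view: brass shaft from the ledge edge (163,293) to its tip (207,288). Spool is at (431,292) with the bore roughly along the picture's horizontal. The dark stand is at (316,200), posts at (291,197) and (340,190); decoys are yellow and turquoise.

```bash
cat > m.py <<'E'
from h import *
c=eyes.calibration('top'); im=cv2.imread('pics/top0.png')
hsv=cv2.cvtColor(im,cv2.COLOR_BGR2HSV)
def comp(mask,x0,y0,x1,y1):
    m=np.zeros_like(mask); m[y0:y1,x0:x1]=mask[y0:y1,x0:x1]
    n,l,st,ce=cv2.connectedComponentsWithStats(m); i=1+np.argmax(st[1:,4])
    return np.argwhere(l==i)[:,::-1].astype(np.float32), st[i]
br=((hsv[:,:,1]>120)&(hsv[:,:,2]>50)).astype(np.uint8)
P,st=comp(br,158,275,225,305)
print('shaft px',st)
W=np.array([at(c,u,v,.02)[:2] for u,v in P])
r=cv2.minAreaRect((W*1000).astype(np.float32));print('shaft',r, cv2.boxPoints(r))
P,st=comp(br,400,255,465,330)
print('spool px',st)
W=np.array([at(c,u,v,.07)[:2] for u,v in P]);r=cv2.minAreaRect((W*1000).astype(np.float32));print('spool',r);print(cv2.boxPoints(r))
dk=(hsv[:,:,2]<60).astype(np.uint8)
P,st=comp(dk,270,170,365,230);print('stand px',st)
W=np.array([at(c,u,v,.01)[:2] for u,v in P]);r=cv2.minAreaRect((W*1000).astype(np.float32));print('stand',r);print(cv2.boxPoints(r))
a=cv2.resize(im[165:230,255:375],None,fx=3.3,fy=3.3,interpolation=2)
b=cv2.resize(im[255:330,395:470],None,fx=4,fy=4,interpolation=2)
d=cv2.resize(im[235:365,70:225],None,fx=3,fy=3,interpolation=2)
o=np.zeros((600,800,3),np.uint8)
for k,(x,y) in ((a,(0,0)),(b,(400,0)),(cv2.resize(d,None,fx=.7,fy=.7),(0,310))):
    k=cv2.convertScaleAbs(k,alpha=1.6); k=k[:600-y,:800-x];o[y:y+k.shape[0],x:x+k.shape[1]]=k
s=cv2.imread('pics/scene0.png'); k=cv2.convertScaleAbs(cv2.resize(s[225:325,290:400],None,fx=2.9,fy=2.9,interpolation=2),alpha=1.6);o[305:305+k.shape[0],400:400+k.shape[1]]=k
cv2.imwrite('pics/crop1.png',o)
E
python3 m.py
```

```text
shaft px [159 286  46  10 272]
shaft ((451.41925048828125, 289.8093566894531), (13.87766170501709, 104.2733154296875), 4.607739448547363) [[440.3145  341.2201 ]
 [448.69116 237.28378]
 [462.524   238.39862]
 [454.14734 342.33493]]
spool px [414 272  37  42 883]
spool ((432.01123046875, -269.99835205078125), (81.45112609863281, 72.78025817871094), 6.66609001159668)
[[ 387.33673 -238.58177]
 [ 395.78528 -310.87   ]
 [ 476.68573 -301.41492]
 [ 468.23718 -229.12671]]
stand px [ 279  176   74   47 2423]
stand ((660.8360595703125, -17.96075439453125), (95.400390625, 164.96922302246094), 5.969919681549072)
[[ 604.8157     59.115395]
 [ 621.9735   -104.959145]
 [ 716.85645   -95.0369  ]
 [ 699.6986     69.037636]]
```

View pics/crop1.png

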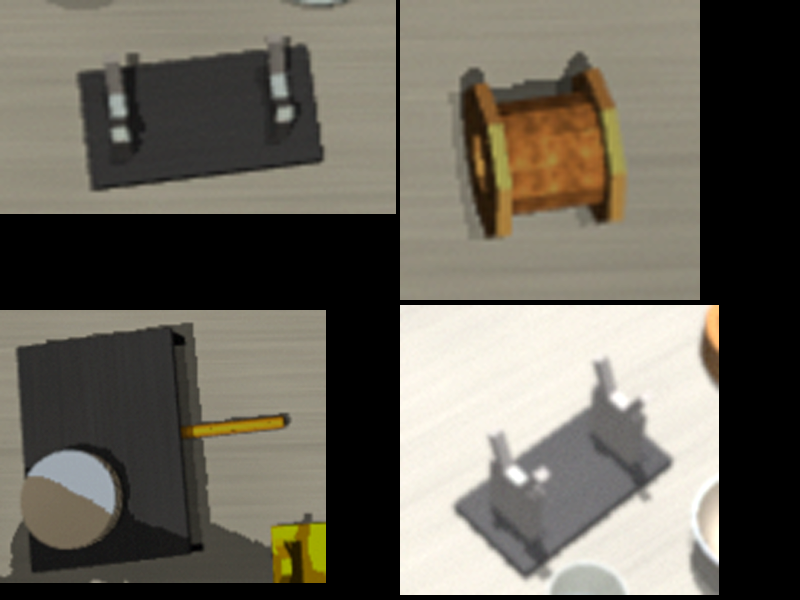

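```bash
cat >> h.py <<'E'
def go(P,yaw,pitch=0):
    """shift (tool mm) and rotvec (deg) to TCP P; yaw = heading (deg) of tool y, tool x down"""
    from scipy.spatial.transform import Rotation as Ro
    p,R,s=tool(); a=np.radians(yaw)
    y=np.array([np.cos(a),np.sin(a),0]); x=np.array([0,0,-1.]); z=np.cross(x,y)
    T=np.stack([x,y,z],1)
    print('d',np.round(R.T@(np.array(P)-p)*1000,1),'rv',np.round(np.degrees(Ro.from_matrix(R.T@T).as_rotvec()),2),'now',p.round(4),'t',s['time_s'],'w',s['grip_width'],'F',np.round(s['force'],1),'q',np.round(s['qpos'],2))
E
python3 - <<'E'
from h import *
go([.452,.28,.15],4.6)
c=eyes.calibration('top')
q=lambda u,v,z:print((u,v),at(c,u,v,z).round(4))
for u,v in((279.2,186.8),(348,178.6),(352.6,213.5),(282.9,222)): q(u,v,.01)
print('posts floor'); q(255+117/3.3,165+105/3.3,.068);q(255+280/3.3,165+84/3.3,.068);
print('near tops'); q(255+120/3.3,165+134/3.3,.097);q(255+284/3.3,165+114/3.3,.097)
print('ledge');q(162,243,.06);q(167,350,.06)
print('spool top edges')
for a,b in((483,90),(503,232),(595,75),(618,215)): q(395+(a)/4-100,255+b/4,.06)
E
```

```text
d [  80.8 -164.8  339.1] rv [6.679e+01 4.000e-02 8.000e-02] now [0.1833 0.5445 0.2306] t 0.15 w 0.0854232947111741 F [-0.  -0.2 -1. ] q [ 1.14  0.38  0.08  1.27 -0.    1.46]
(279.2, 186.8) [0.6905 0.0654 0.01  ]
(348, 178.6) [ 0.7066 -0.0966  0.01  ]
(352.6, 213.5) [ 0.6227 -0.1048  0.01  ]
(282.9, 222) [0.6062 0.0575 0.01  ]
posts floor
(290.45454545454544, 196.8181818181818) [0.6516 0.0359 0.068 ]
(339.8484848484849, 190.45454545454547) [ 0.6637 -0.0747  0.068 ]
near tops
(291.3636363636364, 205.60606060606062) [0.6249 0.0324 0.097 ]
(341.06060606060606, 199.54545454545456) [ 0.636  -0.0758  0.097 ]
ledge
(162, 243) [0.555  0.3251 0.06  ]
(167, 350) [0.319  0.3098 0.06  ]
spool top edges
(415.75, 277.5) [ 0.4659 -0.2365  0.06  ]
(420.75, 313.0) [ 0.3881 -0.244   0.06  ]
(443.75, 273.75) [ 0.4727 -0.2987  0.06  ]
(449.5, 308.75) [ 0.3958 -0.3074  0.06  ]
```

>>> play_rows(motion="40 -165 339 66.8 0 0 1;40 -165 339 66.8 0 0 1;40 -165 339 66.8 0 0 1;40 -165 339 66.8 0 0 1;40 -165 339 66.8 0 0 1;40 -165 339 66.8 0 0 1;40 -165 339 66.8 0 0 1;40 -165 339 66.8 0 0 1;40 -165 339 66.8 0 0 1;40 -165 339 66.8 0 0 1;80 -165 339 66.8 0 0 0.6;80 -165 339 66.8 0 0 0.6;80 -165 339 66.8 0 0 0.6", squeeze=60)

```text
time_s: 1.45
position: [0.4503, 0.2809, 0.1511]
ee_rot: [0.52, 0.478, 0.521, -0.48]
force: [1.0, -0.0, -0.1]
grip_width: 0.0508
```

```bash
python3 - <<'E'
from h import *
c,im=snap('wrist','w1')
go([.452,.28,.005],4.6)
print(proj(c,[[.4555,.238,.018],[.4522,.28,.018],[.449,.32,.018]]))
E
```

```text
d [147.2   0.4   1.4] rv [ 0.11 -0.01 -0.  ] now [0.4515 0.2813 0.1522] t 1.5 w 0.051477403981735496 F [-0.3  0.3  0.2] q [ 0.44  0.33 -0.2   1.04  0.    1.93]
[[326.85353082 275.70218452]
 [327.17234284 224.58264035]
 [327.42416434 172.02519977]]
```

View pics/w1.png

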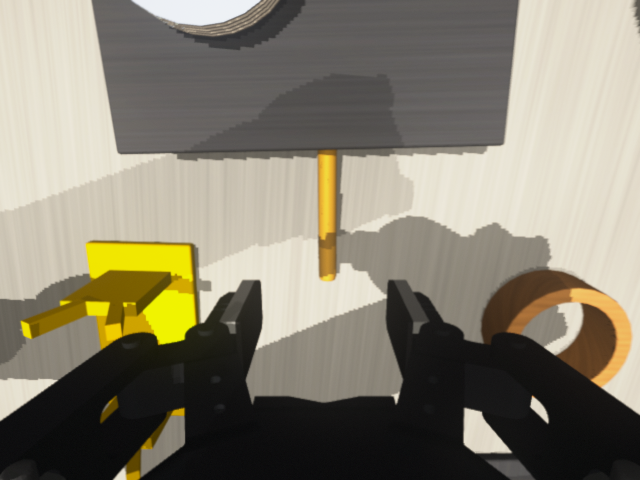

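Wrist view: shaft centred (columns 319–337, tip at (327,279)), matching my projection. Descend, grip and pull.

>>> play_rows(motion="50 0 1 0 0 0 0.6;100 0 1 0 0 0 0.5;130 0 1 0 0 0 0.5;146 0 1 0 0 0 0.5;146 0 1 0 0 0 0.3;146 0 1 0 0 0 0;146 0 1 0 0 0 0;146 0 1 0 0 0 0;146 0 1 0 0 0 0;146 0 1 0 0 0 0", squeeze=50)

```text
time_s: 2.5
position: [0.4532, 0.2799, 0.0062]
ee_rot: [0.52, 0.48, 0.519, -0.479]
force: [0.3, 1.0, 1.6]
grip_width: 0.012
```

```bash
python3 - <<'E'
from h import *
go([.452,.28,.005],4.6)
E
```

```text
d [ 1.2 -1.2 -0.2] rv [-0.02 -0.06 -0.12] now [0.4532 0.2799 0.0062] t 2.5 w 0.011982604031301027 F [0.3 1.  1.6] q [ 0.43  0.47 -0.4   0.69  0.    1.92]
```

>>> play_rows(motion="0 0 10 0 0 0 0;0 0 25 0 0 0 0;0 0 40 0 0 0 0;0 0 55 0 0 0 0;0 0 70 0 0 0 0;0 0 85 0 0 0 0;0 0 100 0 0 0 0;0 0 115 0 0 0 0;0 0 130 0 0 0 0;0 0 145 0 0 0 0;0 0 160 0 0 0 0;0 0 170 0 0 0 0;0 0 175 0 0 0 0;0 0 175 0 0 0 0;0 0 175 0 0 0 0")

```text
time_s: 4.0
position: [0.4663, 0.1046, 0.0053]
ee_rot: [0.52, 0.479, 0.519, -0.48]
force: [-0.2, -1.1, 1.7]
grip_width: 0.0118
```

```bash
python3 - <<'E'
from h import *
c,im=snap('top','t2'); go([.47,.11,.005],4.6)
cv2.imwrite('pics/t2c.png',cv2.resize(im[230:400,60:400],None,fx=2,fy=2))
E
```

```text
d [ 0.3  4.1 -4.8] rv [ 0.    0.04 -0.01] now [0.4663 0.1049 0.0053] t 4.05 w 0.011933066504901816 F [-0.3 -1.3  1.6] q [ 0.09  0.39 -0.55  0.63 -0.    1.58]
```

View pics/t2c.png

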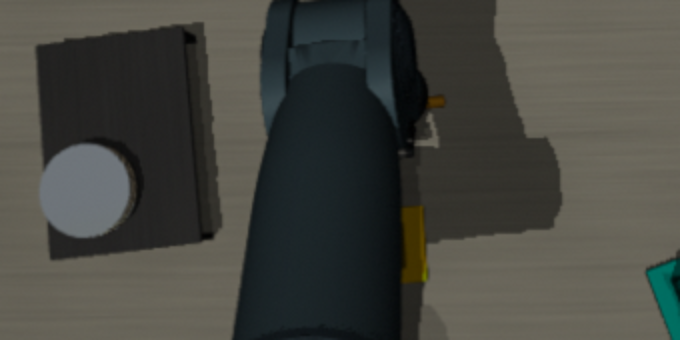

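The arm hides most of it, but the tip shows at crop (437,100), so the spindle followed. Release, rise and back over the handle.

>>> play_rows(motion="0 0 0 0 0 0 0.5;0 0 0 0 0 0 0.5;0 0 0 0 0 0 0.5;-10 0 0 0 0 0 0.5;-30 0 0 0 0 0 0.5;-60 0 0 0 0 0 0.5;-110 0 0 0 0 0 0.6;-150 0 -20 0 0 0 0.8;-160 0 -60 0 0 0 0.9;-160 0 -80 0 0 0 0.9;-160 0 -80 0 0 0 0.9;-160 0 -80 0 0 0 0.9")

```text
time_s: 5.25
position: [0.4595, 0.1847, 0.1656]
ee_rot: [0.52, 0.479, 0.52, -0.479]
force: [-0.1, -0.2, 0.2]
grip_width: 0.0768
```

```bash
python3 - <<'E'
from h import *
c,im=snap('wrist','w3'); go([.457,.235,.16],4.6)
print(proj(c,[[.470,.065,.018],[.459,.203,.018],[.459,.203,.036],[.454,.262,.036]]))
E
```

```text
d [  5.2   1.7 -50.8] rv [-0.01  0.03  0.04] now [0.4594 0.1842 0.1652] t 5.3 w 0.07682791726617628 F [ 0.1 -0.4  0.3] q [ 0.25  0.25 -0.27  1.05 -0.    1.74]
[[325.19018356 350.34245973]
 [325.56440635 196.65580675]
 [325.64541202 200.65205826]
 [325.43441202 117.58159985]]
```

View pics/w3.png

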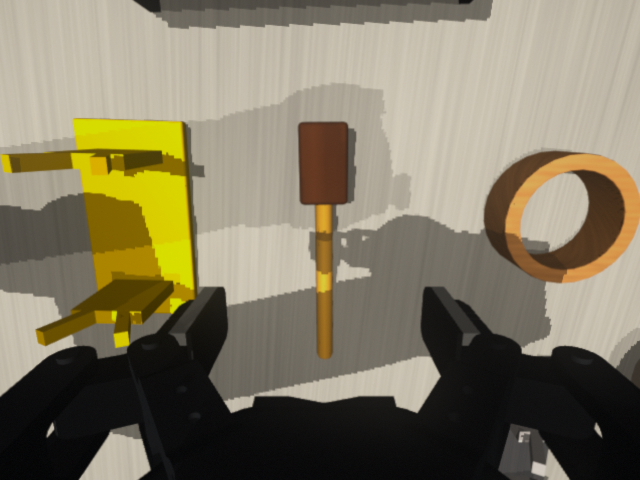

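Wrist view: handle is cols 299–348, rows 122–204, tip at (325,358), lying free of the ledge.

```bash
python3 - <<'E'
from h import *
c=eyes.calibration('wrist')
a=at(c,323.5,122,.036);b=at(c,324,204,.036);t=at(c,325,358,.018);l=at(c,299,160,.036);r=at(c,348,160,.036)
print(a,b,t,l,r,np.linalg.norm((a-b)[:2]),np.linalg.norm((t-b)[:2]))
d=(a-t)[:2];yaw=np.degrees(np.arctan2(-d[0],d[1]));u=d/np.linalg.norm(d);print('yaw',yaw)
g=b[:2]+u*.035; print(g)
go([g[0],g[1],.004],yaw)
E
```

```text
[0.4527995  0.25839245 0.036     ] [0.45782978 0.19990404 0.036     ] [0.47014029 0.05688359 0.018     ] [0.43718005 0.23070582 0.036     ] [0.47259661 0.23353808 0.036     ] 0.0587043304807189 0.14354928260826752
yaw 4.918454892539169
[0.45482895 0.23477516]
d [161.2  -0.4 -50.8] rv [-0.33  0.03  0.04] now [0.4594 0.1842 0.1652] t 5.3 w 0.07682791726617628 F [ 0.1 -0.4  0.3] q [ 0.25  0.25 -0.27  1.05 -0.    1.74]
```

>>> play_rows(motion="0 0 -35 0 0 0 0.75;30 0 -51 0 0 0 0.75;70 0 -51 0 0 0 0.75;110 0 -51 0 0 0 0.7;140 0 -51 0 0 0 0.7;155 0 -51 0 0 0 0.7;163 0 -51 0 0 0 0.6;163 0 -51 0 0 0 0.5;163 0 -51 0 0 0 0.3;163 0 -51 0 0 0 0;163 0 -51 0 0 0 0;163 0 -51 0 0 0 0;163 0 -51 0 0 0 0", squeeze=100)

```text
time_s: 6.6
position: [0.4561, 0.2358, 0.0028]
ee_rot: [0.52, 0.48, 0.52, -0.479]
force: [0.1, 0.0, 0.8]
grip_width: 0.0349
```

```bash
python3 - <<'E'
from h import *
# grasp now: spool target from top measures
p,R,s=tool()
go([.455,.235,.1],4.9)
c=eyes.calibration('top');im=cv2.imread('pics/top0.png')
E
```

```text
d [-97.2  -1.1   0.7] rv [-0.3  -0.02 -0.05] now [0.4561 0.2358 0.0028] t 6.6 w 0.03485603413751494 F [0.1 0.  0.8] q [ 0.35  0.45 -0.46  0.66  0.    1.84]
```

```bash
python3 - <<'E'
from h import *
go([.4038,-.0114,.027],6)
E
```

```text
d [-24.4 -71.9 242.2] rv [-1.4  -0.02 -0.05] now [0.4561 0.2358 0.0028] t 6.6 w 0.03485603413751494 F [0.1 0.  0.8] q [ 0.35  0.45 -0.46  0.66  0.    1.84]
```

>>> play_rows(motion="-20 0 0 0 0 0 0;-50 0 0 0 0 0 0;-70 -10 30 -1.4 0 0 0;-70 -25 70 -1.4 0 0 0;-70 -40 110 -1.4 0 0 0;-70 -50 150 -1.4 0 0 0;-70 -65 190 -1.4 0 0 0;-65 -72 220 -1.4 0 0 0;-45 -72 235 -1.4 0 0 0;-25 -72 242 -1.4 0 0 0;-25 -72 242 -1.4 0 0 0;-25 -72 242 -1.4 0 0 0;-25 -72 242 -1.4 0 0 0")

```text
time_s: 7.9
position: [0.4039, -0.011, 0.0281]
ee_rot: [0.526, 0.473, 0.525, -0.473]
force: [0.5, -0.5, -1.4]
grip_width: 0.035
```

```bash
python3 - <<'E'
from h import *
go([.4038,-.0114,.027],6)
c,t=snap('top','t4');cs,s=snap('scene','s4')
o=np.zeros((600,800,3),np.uint8)
k=cv2.convertScaleAbs(cv2.resize(t[255:330,340:470],None,fx=6,fy=6,interpolation=2)[:, :],alpha=1.6)[:300,:780]
k=cv2.convertScaleAbs(cv2.resize(t[265:325,335:465],None,fx=5,fy=5,interpolation=2),alpha=1.6);o[:k.shape[0],:k.shape[1]]=k
k=cv2.convertScaleAbs(cv2.resize(s[220:295,170:330],None,fx=4,fy=4,interpolation=2),alpha=1.6);o[300:300+k.shape[0],:k.shape[1]]=k
cv2.imwrite('pics/c4.png',o)
E
```

```text
d [ 1.1 -0.2  0.4] rv [ 0.04 -0.   -0.06] now [ 0.4039 -0.011   0.0281] t 7.9 w 0.035019273225809444 F [ 0.5 -0.5 -1.4] q [-0.18  0.23 -0.71  0.63  0.    1.28]
```

View pics/c4.png

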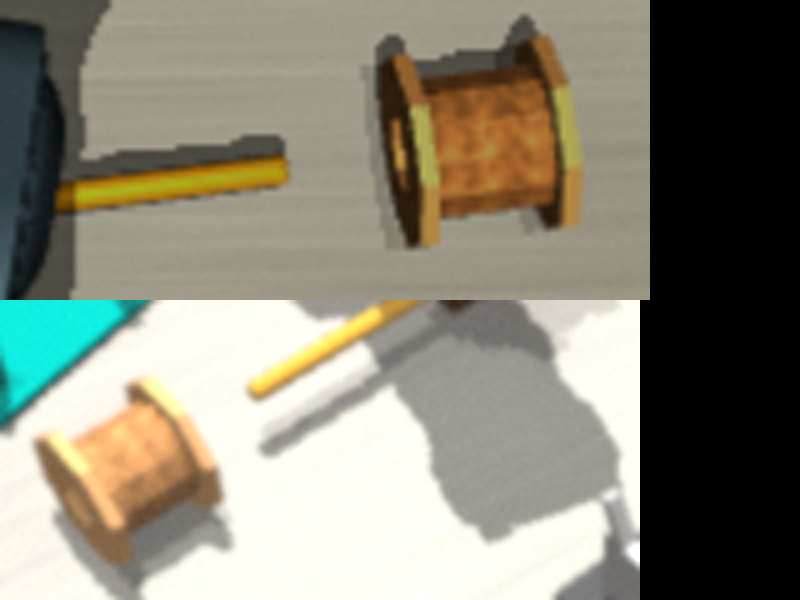

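```bash
python3 - <<'E'
from h import *
c=eyes.calibration('top');cs=eyes.calibration('scene')
T=lambda a,b:(335+a/5,265+b/5); S=lambda a,b:(170+a/4,220+b/4-75)
print('tip top',at(c,*T(284,170),.042),'shaft',at(c,*T(75,197),.042))
print('bore +y face',at(c,*T(401,145),.042))
for z,a,b in((.084,425,145),(.084,568,127)): print('topflat',at(c,*T(a,b),z))
for a,b in((392,55),(415,245),(438,243),(545,35),(578,222)): print('side',at(c,*T(a,b),.05))
print('scene tip',at(cs,*S(257,389),.042),'shaft',at(cs,*S(385,315),.042),'bore -y',at(cs,*S(83,498),.042))
E
```

```text
tip top [ 0.42088678 -0.18426425  0.042     ] shaft [ 0.41101179 -0.0913041   0.042     ]
bore +y face [ 0.43076907 -0.23668487  0.042     ]
topflat [ 0.42803935 -0.24009224  0.084     ]
topflat [ 0.43431779 -0.302056    0.084     ]
side [ 0.47019538 -0.23314612  0.05      ]
side [ 0.38630821 -0.23961111  0.05      ]
side [ 0.38694222 -0.24977033  0.05      ]
side [ 0.47754529 -0.30162362  0.05      ]
side [ 0.39463869 -0.31195811  0.05      ]
scene tip [ 0.4241405  -0.18023849  0.042     ] shaft [ 0.41686303 -0.08605973  0.042     ] bore -y [ 0.43879242 -0.30095659  0.042     ]
```

>>> play_rows(motion="1 2 10 0 0 0 0;1 2 25 0 0 0 0;1 2 40 0 0 0 0;1 2 50 0 0 0 0;1 2 60 0 0 0 0;1 2 70 0 0 0 0;1 2 80 0 0 0 0;1 2 90 0 0 0 0;1 2 90 0 0 0 0")

```text
time_s: 8.9
position: [0.4153, -0.102, 0.0264]
ee_rot: [0.525, 0.474, 0.525, -0.474]
force: [-0.4, 0.5, -0.4]
grip_width: 0.035
```

>>> play_rows(motion="0 0 10 0 0 0 0;0 0 20 0 0 0 0;0 0 30 0 0 0 0;0 0 40 0 0 0 0;0 0 50 0 0 0 0;0 0 60 0 0 0 0;0 0 67 0 0 0 0;0 0 67 0 0 0 0;0 0 67 0 0 0 0")

```text
time_s: 9.8
position: [0.4215, -0.1673, 0.0262]
ee_rot: [0.525, 0.473, 0.526, -0.473]
force: [0.4, -0.1, -0.9]
grip_width: 0.0351
```

```bash
python3 - <<'E'
from h import *
go([.4229,-.168,.027],6)
c,t=snap('top','t5');cs,s=snap('scene','s5')
o=np.zeros((600,800,3),np.uint8)
k=cv2.convertScaleAbs(cv2.resize(t[265:325,335:465],None,fx=5,fy=5,interpolation=2),alpha=1.6);o[:k.shape[0],:k.shape[1]]=k
k=cv2.convertScaleAbs(cv2.resize(s[220:295,150:310],None,fx=4,fy=4,interpolation=2),alpha=1.6);o[300:300+k.shape[0],:k.shape[1]]=k
cv2.imwrite('pics/c5.png',o)
E
```

```text
d [-0.8  1.3  0.8] rv [-0.03 -0.03  0.01] now [ 0.4215 -0.1673  0.0262] t 9.8 w 0.03511874644797839 F [ 0.4 -0.1 -0.9] q [-0.52  0.32 -0.59  0.66  0.    0.95]
```

View pics/c5.png

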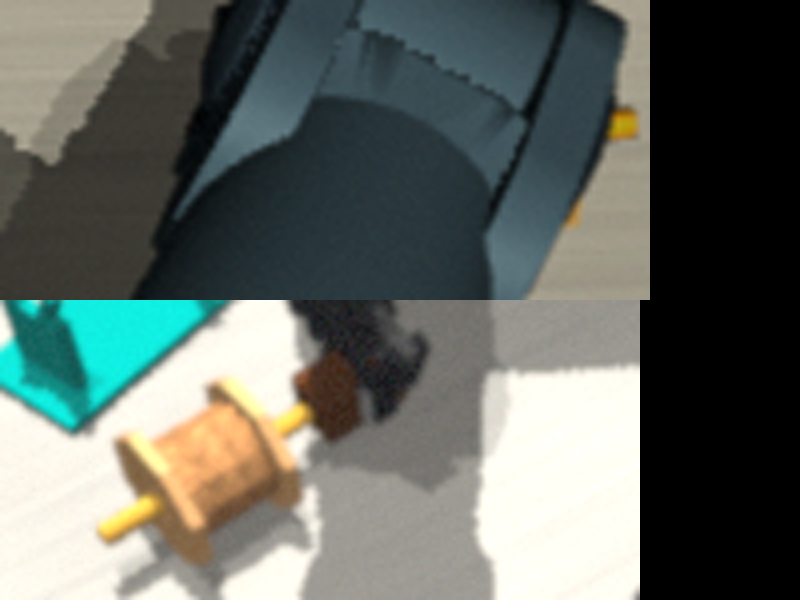

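Scene crop: the shaft goes right through the spool; about equal shaft shows on each side (tip at crop (105,530), handle at (325,400)). Lift level.

>>> play_rows(motion="-4 0 0 0 0 0 0;-8 0 0 0 0 0 0;-13 0 0 0 0 0 0;-18 0 0 0 0 0 0;-26 0 0 0 0 0 0;-36 0 0 0 0 0 0;-48 0 0 0 0 0 0;-62 0 0 0 0 0 0;-76 0 0 0 0 0 0;-90 0 0 0 0 0 0;-104 0 0 0 0 0 0;-118 0 0 0 0 0 0;-130 0 0 0 0 0 0;-138 0 0 0 0 0 0;-143 0 0 0 0 0 0;-145 0 0 0 0 0 0;-145 0 0 0 0 0 0", squeeze=115)

```text
time_s: 11.6
position: [0.4216, -0.1673, 0.1713]
ee_rot: [0.525, 0.473, 0.525, -0.473]
force: [-0.0, 0.1, -2.4]
grip_width: 0.0347
```

```bash
python3 - <<'E'
from h import *
go([.646,.085,.170],6)
cs,s=snap('scene','s6')
k=cv2.convertScaleAbs(cv2.resize(s[150:290,130:310],None,fx=4,fy=4,interpolation=2),alpha=1.4)
cv2.imwrite('pics/c6.png',k)
print(proj(cs,[[.4215+.0037,-.1673-.035,.1715+.0152],[.4215+.0183,-.1673-.174,.1715+.0152]])-[130,150])
E
```

```text
d [   1.3  249.5 -227.5] rv [-0.01 -0.01 -0.  ] now [ 0.4216 -0.1673  0.1713] t 11.6 w 0.0347002082670952 F [-0.   0.1 -2.4] q [-0.52  0.16 -0.37  1.04  0.    0.95]
[[87.71791496 54.15303258]
 [29.55856937 86.42178561]]
```

View pics/c6.png

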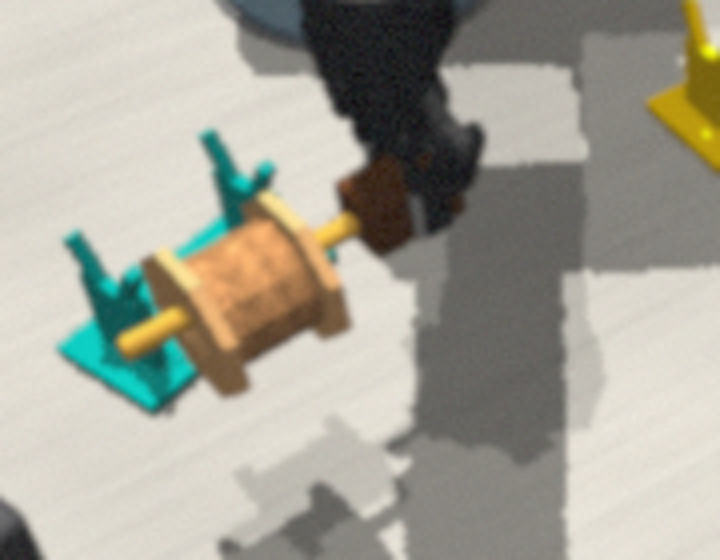

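The spindle is level, tip seen at crop (122,346) against (118,346) predicted; spool is centred. Carry to above the stand.

>>> play_rows(motion="-3 5 -5 0 0 0 0;-5 14 -13 0 0 0 0;-5 27 -25 0 0 0 0;-5 43 -39 0 0 0 0;-5 60 -55 0 0 0 0;-5 78 -71 0 0 0 0;-5 96 -87 0 0 0 0;-5 114 -104 0 0 0 0;-5 132 -120 0 0 0 0;-5 150 -136 0 0 0 0;-5 168 -153 0 0 0 0;-5 186 -169 0 0 0 0;-5 203 -184 0 0 0 0;-5 218 -198 0 0 0 0;-5 231 -210 0 0 0 0;-5 241 -219 0 0 0 0;-5 247 -224 0 0 0 0;-5 250 -227 0 0 0 0;-5 250 -227 0 0 0 0;-5 250 -227 0 0 0 0")

```text
time_s: 13.65
position: [0.6463, 0.0843, 0.1763]
ee_rot: [0.525, 0.473, 0.525, -0.473]
force: [-0.1, 0.0, -2.1]
grip_width: 0.0346
```

```bash
python3 - <<'E'
from h import *
go([.646,.085,.115],6)
c,t=snap('top','t7');cs,s=snap('scene','s7')
o=np.zeros((600,800,3),np.uint8)
k=cv2.convertScaleAbs(cv2.resize(t[150:225,240:380],None,fx=4,fy=4,interpolation=2),alpha=1.6);o[:k.shape[0],:k.shape[1]]=k
k=cv2.convertScaleAbs(cv2.resize(s[195:295,270:430],None,fx=3,fy=3,interpolation=2),alpha=1.4);o[300:300+k.shape[0],:k.shape[1]]=k
cv2.imwrite('pics/c7.png',o)
E
```

```text
d [61.3 -0.2 -0.7] rv [-0.02  0.01  0.02] now [0.6463 0.0843 0.1763] t 13.65 w 0.03460620175183515 F [-0.1  0.  -2.1] q [ 0.03  0.56  0.22  1.24 -0.    1.5 ]
```

View pics/c7.png

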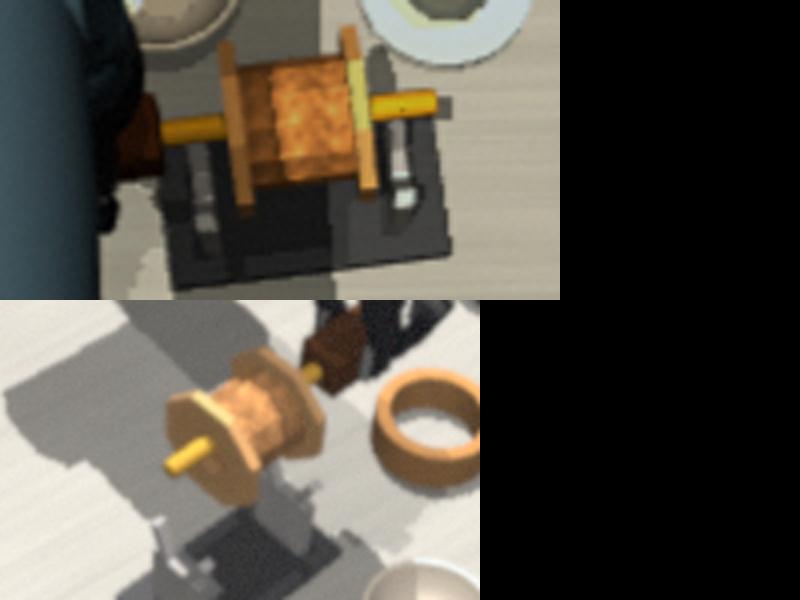

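Top crop: spool sits between the posts with equal shaft left (162–228) and right (375–437). Descend.

>>> play_rows(motion="5 0 0 0 0 0 0;15 0 0 0 0 0 0;28 0 0 0 0 0 0;42 0 0 0 0 0 0;56 0 0 0 0 0 0;68 0 0 0 0 0 0;76 0 0 0 0 0 0;80 0 0 0 0 0 0;80 0 0 0 0 0 0")

```text
time_s: 14.65
position: [0.6463, 0.0845, 0.0957]
ee_rot: [0.525, 0.473, 0.526, -0.473]
force: [0.4, -0.9, -2.1]
grip_width: 0.0347
```

```bash
python3 - <<'E'
from h import *
go([.646,.085,.0598],6)
c,t=snap('top','t8');cs,s=snap('scene','s8')
o=np.zeros((600,800,3),np.uint8)
k=cv2.convertScaleAbs(cv2.resize(t[150:225,240:380],None,fx=4,fy=4,interpolation=2),alpha=1.6);o[:k.shape[0],:k.shape[1]]=k
k=cv2.convertScaleAbs(cv2.resize(s[205:305,270:430],None,fx=3,fy=3,interpolation=2),alpha=1.4);o[300:300+k.shape[0],:k.shape[1]]=k
cv2.imwrite('pics/c8.png',o)
E
```

```text
d [35.9 -0.2 -0.6] rv [-0.01 -0.01  0.06] now [0.6463 0.0845 0.0957] t 14.65 w 0.03467659151886186 F [ 0.4 -0.9 -2.1] q [0.03 0.6  0.08 1.05 0.   1.5 ]
```

View pics/c8.png

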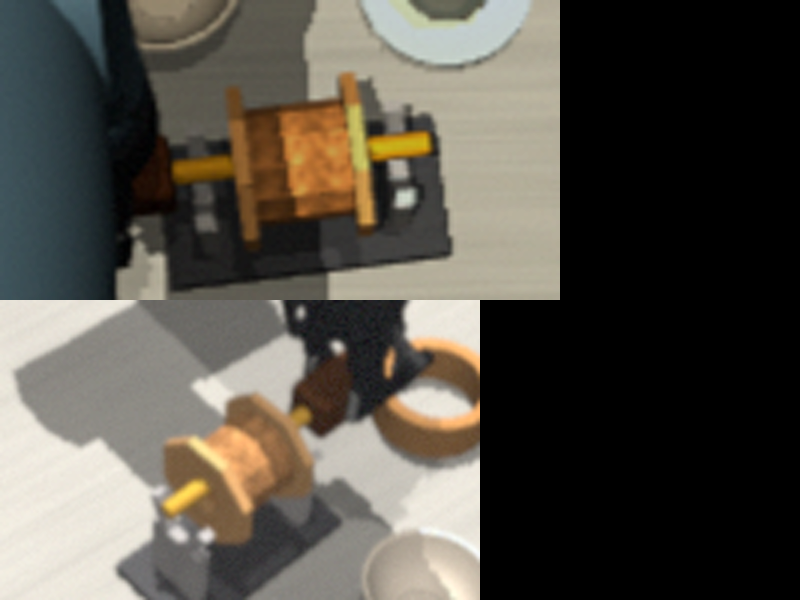

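```bash
python3 - <<'E'
from h import *
c=eyes.calibration('top'); T=lambda a,b:(240+a/4,150+b/4)
z=.0957+.0152
for n,a,b in(('R',400,145.5),('L',202,168)): print(n,'shaft',at(c,*T(a,b),z+.004))
im=cv2.imread('pics/top0.png').astype(int)
for col in (289,290,291,338,339,340): print(col,im[178:212,col].sum(1))
print('expected',[.6463+.0125,.0845-.119], [.6463+.0052,.0845-.0497])
P=[[.6577-.0058,-.0194+.055,.068],[.6577+.0058,-.0194-.055,.068]];print('floor px',proj(c,P))
for off in(-.022,-.008,.008,.022):
  print(off,proj(c,[[.6577-.0058+off,.0356,.068 if abs(off)<.01 else .097],[.6577+.0058+off,-.0744,.068 if abs(off)<.01 else .097]]).round(1))
E
```

```text
R shaft [ 0.66079837 -0.07368417  0.1149    ]
L shaft [0.65083472 0.0329147  0.1149    ]
289 [259 259 260 257 262 245 195 188 186 189 192 189 188 187 188 239 303 315
 314 294 282 279 189 110  96 144 264 271 262 209 116  79  78  76]
290 [253 257 262 260 261 243 187 180 183 189 187 185 188 189 191 243 311 317
 313 314 316 308 207 112  99 180 297 312 308 264 123  80  80  79]
291 [257 256 262 264 260 256 229 146 120 138 153 143 160 182 186 237 304 311
 311 312 321 313 211 116 107 194 303 315 314 275 118  77  79  82]
338 [194 183 185 188 185 186 185 186 190 239 309 316 313 299 300 282 201 109
  73  73  85 111 140 138  79  69  73  72  75  79  75  99  96 101]
339 [194 185 186 190 191 191 189 189 191 251 305 321 315 313 316 310 215 114
  99 160 252 269 273 245 111  77  81  82  83  78  78  98  97 102]
340 [181 155 160 183 186 187 184 185 190 257 306 311 312 313 314 312 214 116
 102 194 296 311 309 266 118  83  85  83  83  89  93 100 102 101]
expected [0.6587999999999999, -0.03449999999999999] [0.6515, 0.034800000000000005]
floor px [[290.57065315 196.70619957]
 [339.71709684 190.54179162]]
-0.022 [[289.9 203.4]
 [340.3 197.1]]
-0.008 [[290.6 200.2]
 [339.8 194. ]]
0.008 [[290.5 193.2]
 [339.6 187.1]]
0.022 [[289.6 183.8]
 [339.8 177.5]]
```

>>> play_rows(motion="6 1 0 0 0 0 0;12 1 0 0 0 0 0;18 1 0 0 0 0 0;23 1 0 0 0 0 0;27 1 0 0 0 0 0;30 1 0 0 0 0 0;32 1 0 0 0 0 0;32 1 0 0 0 0 0")

```text
time_s: 15.55
position: [0.6475, 0.0846, 0.064]
ee_rot: [0.525, 0.473, 0.526, -0.473]
force: [-0.5, -0.1, -2.6]
grip_width: 0.0347
```

>>> play_rows(motion="1 0 0 0 0 0 0;2 0 0 0 0 0 0;3 0 0 0 0 0 0;4 0 0 0 0 0 0;4 0 0 0 0 0 0")

```text
time_s: 16.05
position: [0.6476, 0.0846, 0.0602]
ee_rot: [0.525, 0.473, 0.525, -0.473]
force: [-1.0, 0.8, -1.2]
grip_width: 0.0348
```

>>> play_rows(motion="0.5 0 0 0 0 0 0;1 0 0 0 0 0 0;1 0 0 0 0 0 0")

```text
time_s: 16.35
position: [0.6477, 0.0846, 0.0597]
ee_rot: [0.526, 0.473, 0.525, -0.473]
force: [-1.2, 0.2, 0.4]
grip_width: 0.0349
```

Weight has gone onto the stand. Open gently and retreat upward.

>>> play_rows(motion="0 0 0 0 0 0 0.45;0 0 0 0 0 0 0.5;0 0 0 0 0 0 0.55;0 0 0 0 0 0 0.65;0 0 0 0 0 0 0.65;-5 0 0 0 0 0 0.65;-15 0 0 0 0 0 0.65;-30 0 0 0 0 0 0.65;-55 0 0 0 0 0 0.65;-85 0 0 0 0 0 0.65;-120 0 0 0 0 0 0.65;-150 0 0 0 0 0 0.65;-150 -40 0 0 0 0 0.65;-150 -80 0 0 0 0 0.65;-150 -120 0 0 0 0 0.65;-150 -160 0 0 0 0 0.65;-150 -200 0 0 0 0 0.65;-150 -230 0 0 0 0 0.65;-150 -230 0 0 0 0 0.65;-150 -230 0 0 0 0 0.65", squeeze=40)

```text
time_s: 18.35
position: [0.4192, 0.0606, 0.2104]
ee_rot: [0.526, 0.474, 0.525, -0.473]
force: [-0.5, -0.3, 0.5]
grip_width: 0.0555
```

```bash
python3 - <<'E'
from h import *
go([.646,.085,.0598],6)
c,t=snap('top','t9');cs,s=snap('scene','s9')
o=np.zeros((600,800,3),np.uint8)
k=cv2.convertScaleAbs(cv2.resize(t[150:225,240:380],None,fx=4,fy=4,interpolation=2),alpha=1.6);o[:k.shape[0],:k.shape[1]]=k
k=cv2.convertScaleAbs(cv2.resize(s[215:315,280:440],None,fx=3,fy=3,interpolation=2),alpha=1.4);o[300:300+k.shape[0],:k.shape[1]]=k
d=cv2.absdiff(t,cv2.imread('pics/top0.png')).max(2);k=cv2.cvtColor(cv2.resize(d,(320,240)),cv2.COLOR_GRAY2BGR)*2;o[310:550,480:800]=k
cv2.imwrite('pics/c9.png',o)
print(proj(c,[[.6577+.1045*l,-.0194-.9945*l,.075] for l in(-.07,.07)]).round(1), (proj(c,[[.6577+.1045*l,-.0194-.9945*l,.075] for l in(-.07,.07)])-[240,150])*4)
E
```

```text
d [151.2 227.7  -0.7] rv [-0.01  0.01 -0.15] now [0.4192 0.0606 0.2104] t 18.35 w 0.05549496084738229 F [-0.5 -0.3  0.5] q [-0.01  0.08 -0.36  1.13  0.    1.46]
[[283.8 196.8]
 [346.4 189. ]] [[175.23811128 187.10976256]
 [425.43942042 155.82263244]]
```

View pics/c9.png

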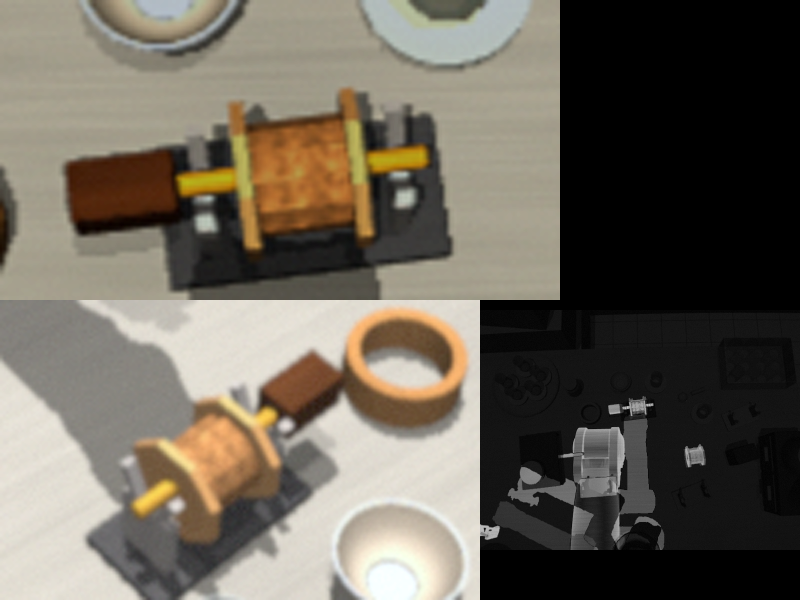

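Both ends lie in the notches: in the top crop the face is at (177,185) and the tip at (427,156), against (175,187) and (425,156) predicted for the seated shaft. The spool hangs between the posts, and the difference picture shows no bystander moved. Hand in.

```bash
python3 -c "
from rig import bot
print(bot.hand_in())"
```

```text
the job is handed in; nothing more can be done
None
```

The spool hangs on the spindle in the dispenser stand, and I handed the job in at about 18.5 s of the 67 s allowed.

I gripped the shaft and pulled the spindle out from under the ledge along the counter. I let go of it there, took it up again by the handle, and threaded the shaft through the spool. The spool was then lifted and carried on the shaft, lowered into both notches, and released.

**Last checks:**
- **Shaft position:** the handle face and tip are within about half a camera pixel (roughly 1 mm) of where a fully seated shaft should appear.
- **Spool:** it hangs centred between the two posts.
- **Release:** the wrist force went from -2.4 N to about 0 before I opened the gripper, so the stand was carrying the weight. The arm is retracted and touches nothing.
- **Other things on the counter:** comparing the top view before and after shows no bystander moved.

**Small disagreements:**
- The scene and top cameras differed by about 3–5 mm on the tip position. I relied on the top camera, which matched the arm's own position reading to within about 1.5 mm.
- The gripper read 12 mm when closed on the 14 mm shaft.

I have no verdict from the judge. `hand_in()` only confirmed that the job was received.

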